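# Strip the keyed collar from a lamp stand's bar and case it

### The arm

A 6-joint arm with a two-finger parallel gripper is mounted at the origin on the work surface. World frame = base frame: x ahead of the robot, y to its left, z up, the work surface at z = 0. Lengths are in m, angles in rad, forces in N, time in s.
With the tool pointing down it reaches from about 0.35 to 0.975 m from the base axis. Payload 4.9 kg.
Tool frame: the origin (TCP) lies midway between the tips of the shut fingers; the grasp point (between the pads) lies ctrl.tcp_to_grasp behind it (ctrl.tcp_to_grasp is the distance from the TCP to the grasp point, in m); z points along the fingers, y is the direction in which the jaws open and shut (so a half turn about z gives the same grasp; the last joint's range is limited). The gripper opens to 85 mm and grips with 20 to 120 N. Pads are 22 mm wide; open, the fingers measure 114 mm over their backs; the gripper's body (76 mm by 85 mm) begins 54 mm behind the grasp point. The pads swing forward as they close: fully open they stand 13 mm farther back than shut.
Start: joints at [1.175, 0.053, 1.613, -0, 1.476, -0.119], TCP at [0.171, 0.601, 0.231] pointing down, gripper open.
Joint ranges: [-3.01, 3.01], [-1.01, 2.22], [0.06, 2.58], [-1.02, 4.17], [0.09, 2.62], [-3.14, 3.14]. Speed limits (rad/s): [2.57, 2.57, 3.14, 3.14, 3.14, 3.14].

### API

Orientations are given as a rotation vector (axis times angle).
In Python, from station import ctrl, get_image, calibration, finish_job, models gives the robot as it stands.
- The arm moves only by the shell command python3 -m creep 'ROWS' [FORCE]. ROWS is JSON, a list of rows, each a list of 7 numbers: the opening, from 0 (shut) to 1 (fully open), then the shift along the tool's x, y, z in m, then the turn, a rotation vector about the tool's x, y, z in degrees. A call has 1 to 20 rows; each row shifts and turns the commanded pose from where the row before left it, along the tool's axes as they then stand; what a row does not reach is not made up. A row lasts 1/10 s, in which the tool goes at most 50 mm and 8.59 degrees, less where a joint would pass 70% of its speed; a pose out of reach is approached as far as the arm can. A call with a gripper value outside its range is refused whole. The fingers move at their own pace and stop on an object; FORCE is the grip in N (left out, the last holds). Time passes only in rows, so rows that do not move let the fingers close. It gives the time, the measured TCP pose, the force and the opening at its end, in the units of the state.
- ctrl.get_obs(): the state, without advancing time (a new reading comes with each control period).
- get_image(name): name is "side" or "top" or "wrist"; returns the picture (480x640x3 uint8, red, green, blue); there is no depth.
- calibration(name): a dict with "mtx" (3x3 intrinsics, pixels), "R" (3x3) and "t" (3): a world point X has camera coordinates R X + t. Camera axes: x right, y down, z forward; pixel columns grow to the right and rows downward; lengths in m; the calibration is good to about 2 mm. A picture is of the moment at which its call begins: read the wrist's pose just before it. calibration takes no time and is no camera call; for the wrist camera it gives the pose at the moment of the call.
- finish_job(): hands the job in, once; it reports no verdict.
Trained networks look in the newest picture that a camera, given by its name, has taken for a name from the list of things; names that differ only in an ending like _2 or _b are one class to them, and where a whole thing is asked for, a point or a joint stands for the part that bears it (a point fixed in the world has none). Each returns a list of dicts, best first, with "conf" (0 to 1); they miss things now and then, are a little off and sometimes report something else, mostly with a low value. They report only what shows in the picture. A call takes as long as a camera call. They do not tell look-alikes from the thing itself.
- models.search_frame(camera, name): "extent" ([left, top, right, bottom] in pixels, round what is visible of it).
The state is a dict: "t": time; "q": joint angles; "dq": joint speeds; "effort": joint torques, N m; "tool_pos": TCP position; "tool_rot": TCP orientation; "contact_force": force on the tool from outside, world axes, zero at the start; "wrist_torque": the same for the moment, N m; "opening": finger opening in m.
Only numpy, scipy, OpenCV 4.12 (cv2) and the standard library are available. Lean on these libraries where they do the work, as an engineer would, in place of code of your own. Each camera call takes 0.05 s, during which the arm holds its last target. There are 200 camera calls.

### The job

Slide the block collar off the free end of the lamp stand's bar: a stop pin near the end lets it pass only when the collar is turned so that its keyway lines up with the pin, so feel for it and do not force it: a light pull is enough. Then stand the collar upright in the case's empty bay, the one with the rubber liner, let go of it, and close the lid fully. Leave the other parts and tools where they are.

Things in the scene. Friction and masses are not known exactly. Their poses are not given: they have to be found in the camera images.
- collar_mid (a point): centre of the white block collar threaded on the bar: 40 wide (x) x 30 along the bar (y) x 52 tall (z, up), 0.1 to 0.21 kg, flat sides. Eight-sided bore 19.4 across along y, axis 4 mm below this centre; keyway 9 wide along y straight above the bore, reaching 22 above its axis. It hangs upright, bore axis 2.4 mm below the bar's axis, 85 to 115 mm from the tip, and turns and slides freely on the bar
- rod_tip (a point): centre of the fixed bar's free end, 130 mm above the table. Round steel bar, 16 in diameter, 165 long, level, running from here along +y to the stand; the open end faces -y; z up; -x is the robot's side. A square-edged stop pin, 5 across and 8 along the bar, stands 10 mm proud (its end 18 mm from the bar's axis), its middle 30 mm from the tip
- stand: the fixed stand that carries the bar: base 140 x 100 x 12, grey upright 34 square, 142 tall; origin under the upright, axes as rod_tip. The pin points up but leans to the -x side by 0.25 to 0.85 rad, an angle not measured: feel for it. The collar passes only when turned about the bar by that angle (top towards -x) within about 0.1 rad; the pin does not turn or give
- bay (a point): centre of the top of the 2 mm black rubber liner on the floor of the empty bay, 7 mm above the table. The bay is 120 long (x) by 66 wide (y); axes as the case's: x from the robot's side to the hinge side, z up. A collar standing on the liner ends 3 mm below the rim
- case: the fixed grey parts case, 130 (x) x 220 (y) x 62 tall, origin under its centre. Three bays side by side along y, centres 72 mm apart; the empty one may be any of them. Outer walls 5 mm; dividers 5 mm thick, tops 53 mm above the table
- lid_hinge (a point): middle of the lid's hinge line on the case's far (+x) rim, 62.5 mm above the table. The frame turns with the lid: -x points from the hinge to the free edge, z out of the outer face. Plain grey plate, 130 (from the hinge) x 220 x 6 mm; z = 0 is its inner face; a black tab 50 wide reaches 10 mm beyond the middle of the free edge
- lid (a joint): lid angle in rad: 0 closed on the rim, 1.57 upright, at most 1.9. Starts between 1.55 and 1.85. A stiff hinge (0.15 N m) keeps it where it is left; 1 to 2.5 N on the outer face near the free edge moves it
- twin_mid (a point): centre of an identical collar that already stands in one bay of the case; leave it
- finial: aluminium finial, 36 in diameter and 43 tall, standing in another bay of the case, origin at its underside; leave it
- lamp: white spot-lamp head standing on its face, 72 in diameter, 112 tall, origin under its centre; leave it
- lamp2: another such lamp head, 72 in diameter, 112 tall; leave it
- jar: clear jar with a grey cap, 60 in diameter, 85 tall, origin under its centre; leave it
- tape: cardboard ring, 90 in diameter, 24 tall, lying flat, origin under its centre; leave it
- screwdriver: screwdriver with a black handle, 200 long, lying along its x, 26 tall; leave it
Not all that is in view belongs to the job. What is shaped like the part that bears collar_mid but blue or pink is not meant.

How it is judged:
By the outcome, as a careful person would: the job done as asked, in the order asked, and still so for the second after the job is handed in, with the robot touching nothing.
It also fails if it takes over 72 s, if anything falls off the work surface, if the arm or the gripper's body presses on something with over 40 N, if the wrist force passes 120 N, or if a joint passes its speed limit or range.

## Working session

There is one attempt and no reset: what is moved stays moved. The work goes in short steps, Python scripts to look and compute and a shell command to move; the robot and the scene stay as the last step left them, time stands still between calls to the robot, and variables do not carry over. Pictures are saved under pics/ and viewed, about 8 in all and at most 12, crops included, and the job is handed in when it is done.

```bash
ls; mkdir -p pics
cat > h.py <<'E'
import numpy as np,cv2
from station import ctrl,get_image,calibration,finish_job,models
from scipy.spatial.transform import Rotation as R
def save(n,f,crop=None,scale=1):
    im=get_image(n)[:,:,::-1]
    if crop: im=im[crop[1]:crop[3],crop[0]:crop[2]]
    cv2.imwrite('pics/'+f,cv2.resize(im,None,fx=scale,fy=scale,interpolation=cv2.INTER_CUBIC))
def proj(n,X):
    c=calibration(n);p=c['mtx']@(c['R']@np.asarray(X,float)+np.ravel(c['t']));return p[:2]/p[2]
def onz(n,uv,z):
    c=calibration(n);Rm=np.array(c['R']);o=-Rm.T@np.ravel(c['t']);d=Rm.T@np.linalg.inv(c['mtx'])@[uv[0],uv[1],1]
    return o+d*(z-o[2])/d[2]
def st():
    o=ctrl.get_obs();print(round(o['t'],2),'p',np.round(o['tool_pos'],4),'r',np.round(o['tool_rot'],3),'F',np.round(o['contact_force'],1),'T',np.round(o['wrist_torque'],2),'op',round(o['opening'],4),'q',np.round(o['q'],2));return o
E
python3 - <<'E'
from h import *
st();print(ctrl.tcp_to_grasp)
print(np.round(R.from_rotvec(ctrl.get_obs()['tool_rot']).as_matrix(),2))
save('top','top.png');save('side','side.png')
for c in ['top','side']:
    k=calibration(c);print(c,np.round(-np.array(k['R']).T@np.ravel(k['t']),3))
    for n in ['collar_mid','stand','case','lid','twin_mid','finial','lamp','jar','screwdriver','tape']:
        print(n,[(np.round(d['extent']).astype(int).tolist(),round(d['conf'],2)) for d in models.search_frame(c,n)][:4])
E
```

```text
pics
0.0 p [0.1706 0.6006 0.2301] r [-4.330e-01 -3.111e+00  3.000e-03] F [-0.2  0.1 -0.1] T [ 0.01  0.01 -0.06] op 0.0853 q [ 1.18  0.05  1.61 -0.    1.48 -0.12]
0.0187
[[-0.96  0.27 -0.  ]
 [ 0.27  0.96 -0.  ]
 [ 0.   -0.   -1.  ]]
top [ 0.415 -0.044  1.097]
collar_mid [([190, 233, 214, 253], 0.88), ([173, 297, 198, 322], 0.59), ([289, 231, 300, 251], 0.56)]
stand [([148, 212, 244, 275], 0.71)]
case [([360, 228, 485, 312], 0.59)]
lid [([367, 224, 484, 255], 0.69)]
twin_mid [([402, 270, 419, 291], 0.68)]
finial [([372, 267, 386, 285], 0.73)]
lamp [([463, 167, 506, 205], 0.76), ([367, 224, 485, 254], 0.62), ([212, 141, 250, 178], 0.61), ([359, 227, 483, 312], 0.2)]
jar [([155, 139, 189, 171], 0.63)]
screwdriver [([279, 133, 321, 207], 0.69)]
tape [([252, 286, 293, 323], 0.78)]
side [ 0.2   -0.695  0.761]
collar_mid [([197, 226, 220, 254], 0.79), ([228, 172, 250, 196], 0.69), ([169, 217, 193, 243], 0.69), ([264, 247, 410, 449], 0.61)]
stand [([208, 161, 273, 229], 0.74)]
case [([264, 247, 413, 447], 0.63)]
lid [([328, 246, 409, 390], 0.61), ([265, 249, 412, 445], 0.61)]
twin_mid [([310, 347, 338, 384], 0.62)]
finial [([292, 328, 316, 353], 0.76)]
lamp [([317, 170, 346, 217], 0.66), ([464, 341, 516, 387], 0.66)]
jar [([292, 152, 317, 188], 0.76)]
screwdriver [([319, 236, 406, 248], 0.72)]
tape [([198, 266, 240, 300], 0.61)]
```

View pics/top.png

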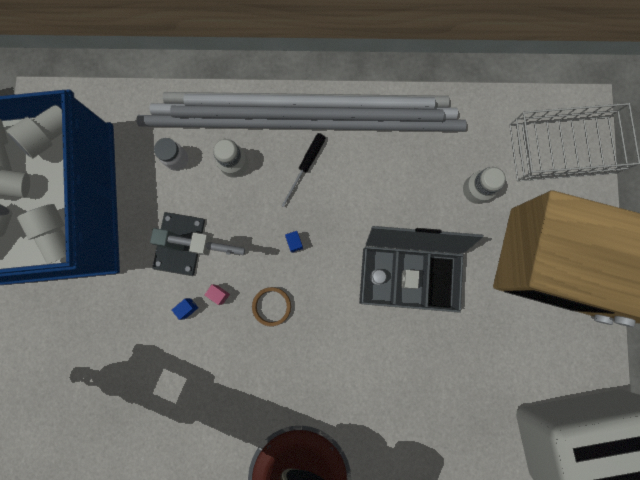

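View pics/side.png

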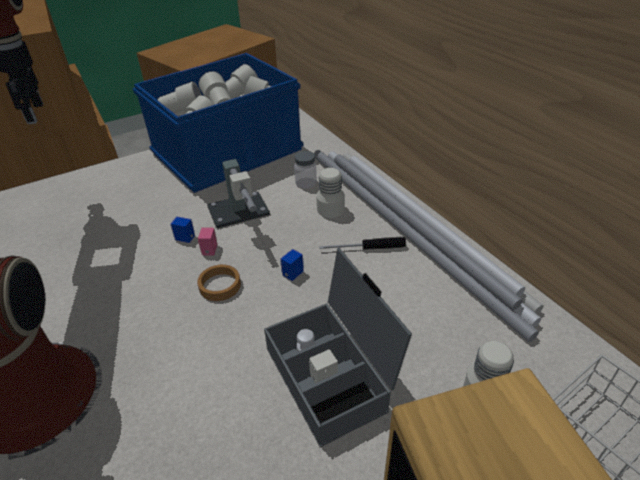

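The top view shows the white collar on the bar at (198,243), with blue ones at (294,241) and (184,309) and a pink one at (216,294) as decoys. The twin is in the case at (411,279). The white one on the bar is the one meant. The empty bay has the black liner at (441,282), on the -y side. I'll enlarge to confirm and measure.

Run:
```python
from h import *
t=get_image('top')[:,:,::-1];s=get_image('side')[:,:,::-1]
a=cv2.resize(t[205:280,145:255],(660,450)[:2] and None,fx=3.6,fy=3.6,interpolation=cv2.INTER_CUBIC)
b=cv2.resize(t[218:318,350:490],None,fx=2.8,fy=2.8,interpolation=cv2.INTER_CUBIC)
c=cv2.resize(s[150:235,200:280],None,fx=3.6,fy=3.6,interpolation=cv2.INTER_CUBIC)
d=cv2.resize(s[240:455,255:420],None,fx=1.3,fy=1.3,interpolation=cv2.INTER_CUBIC)
o=np.zeros((600,800,3),np.uint8)
for im,x,y in[(a,0,0),(b,400,0),(c,0,290),(d,400,300)]:
    im=im[:600-y,:800-x];o[y:y+im.shape[0],x:x+im.shape[1]]=im
cv2.imwrite('pics/crop.png',o)
print(onz('top',(243.5,251),.13),onz('top',(159,237.5),.142),onz('top',(198.5,243),.15))
```

```text
[0.5027096  0.12489295 0.13      ] [0.52632415 0.30226609 0.142     ] [0.51558408 0.21593834 0.15      ]
```

View pics/crop.png

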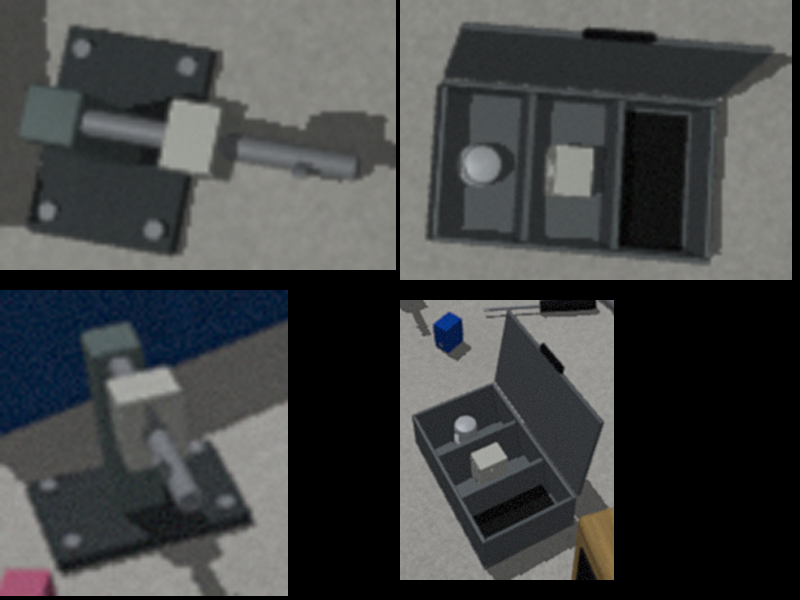

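Run:
```python
from h import *
A=lambda x,y:(145+x/3.6,205+y/3.6)
B=lambda x,y:(350+(x-400)/2.8,218+y/2.8)
tip=onz('top',A(356,166),.13);up=onz('top',A(53,117),.142);cc=onz('top',A(190,137),.1576)
print(tip,up,cc,'yaw',np.arctan2(up[0]-tip[0],up[1]-tip[1]),np.linalg.norm((cc-tip)[:2]))
print('side proj tip',proj('side',tip),'expect',200+188/3.6,150+210/3.6,'collar top',proj('side',cc),'exp',200+146/3.6,150+93/3.6)
c=[onz('top',B(*p),.062) for p in [(430,240),(709,258),(716,101),(443,85)]]
print(np.round(c,4));m=np.mean(c,0);ex=(c[0]+c[3]-c[1]-c[2])/2;print('case',m,np.linalg.norm(ex[:2]),np.linalg.norm((c[2]+c[3]-c[0]-c[1])[:2]/2),'yaw',np.arctan2(-ex[0],ex[1]))
tw=onz('top',B(574,171),.059);print('twin',tw,'liner',onz('top',B(655,181),.007))
print('liner corners',[np.round(onz('top',B(*p),.007),4) for p in [(628,112),(686,114),(683,250),(621,245)]])
for n in ['twin_mid','collar_mid']:
  pass
print('lid edge',[np.round(onz('side',p,.19),3) for p in [(338,250),(409,333)]])
```

```text
[0.50249141 0.12405838 0.13      ] [0.52635571 0.3007369  0.142     ] [0.51462718 0.21534121 0.1576    ] yaw 0.13425928106842674 0.09208600321616822
side proj tip [253.53071852 208.48588701] expect 252.22222222222223 208.33333333333331 collar top [239.73842902 176.29666924] exp 240.55555555555554 175.83333333333334
[[ 0.397  -0.1291  0.062 ]
 [ 0.3882 -0.3487  0.062 ]
 [ 0.5125 -0.3563  0.062 ]
 [ 0.5207 -0.1383  0.062 ]]
case [ 0.45459491 -0.2431177   0.062     ] 0.21896360680535074 0.12427538975748224 yaw -0.039188528198366754
twin [ 0.45422438 -0.24358419  0.059     ] liner [ 0.4493807  -0.32104792  0.007     ]
liner corners [array([ 0.5068, -0.2991,  0.007 ]), array([ 0.5061, -0.3477,  0.007 ]), array([ 0.3928, -0.3435,  0.007 ]), array([ 0.3957, -0.2923,  0.007 ])]
lid edge [array([ 0.546, -0.145,  0.19 ]), array([ 0.535, -0.355,  0.19 ])]
```

```bash
cat >> h.py <<'E'
def go(p,Rt,extra=''):
    o=ctrl.get_obs();R0=R.from_rotvec(o['tool_rot']);d=R0.inv().apply(np.asarray(p)-o['tool_pos'])
    print('shift mm',np.round(d*1000,1),'then turn deg',np.round((R0.inv()*Rt).as_rotvec(degrees=True),2),extra)
def fr(yaw,tilt=0):  # tool y = x axis of frame, tool z down, tilt: top to -x
    B=R.from_euler('z',yaw); return B*R.from_matrix(np.array([[0,1,0],[1,0,0],[0,0,-1.]]))*R.from_rotvec([-tilt,0,0])
E
python3 - <<'E'
from h import *
go([.5146,.2153,.231],fr(-.134))
E
```

```text
shift mm [-4.362e+02 -2.772e+02  3.000e-01] then turn deg [-0.   -0.   81.82]
```

```bash
python3 -m creep '[[1,-0.0363,-0.0231,0,0,0,0],[1,-0.0363,-0.0231,0,0,0,0],[1,-0.0363,-0.0231,0,0,0,0],[1,-0.0363,-0.0231,0,0,0,0],[1,-0.0363,-0.0231,0,0,0,0],[1,-0.0363,-0.0231,0,0,0,0],[1,-0.0363,-0.0231,0,0,0,0],[1,-0.0363,-0.0231,0,0,0,0],[1,-0.0363,-0.0231,0,0,0,0],[1,-0.0363,-0.0231,0,0,0,0],[1,-0.0363,-0.0231,0,0,0,0],[1,-0.0363,-0.0231,0,0,0,0]]' && python3 -m creep '[[1,0,0,0,0,0,8.2],[1,0,0,0,0,0,8.2],[1,0,0,0,0,0,8.2],[1,0,0,0,0,0,8.2],[1,0,0,0,0,0,8.2],[1,0,0,0,0,0,8.2],[1,0,0,0,0,0,8.2],[1,0,0,0,0,0,8.2],[1,0,0,0,0,0,8.2],[1,0,0,0,0,0,8.2],[1,0,0,0,0,0,0]]'
python3 - <<'E'
from h import *
st();go([.5146,.2153,.231],fr(-.134))
save('wrist','w1.png')
print([ (n,[(np.round(d['extent']).tolist(),round(d['conf'],2)) for d in models.search_frame('wrist',n)][:2]) for n in ['collar_mid','stand']])
print('proj tip',proj('wrist',[.5025,.1241,.13]),'collar top',proj('wrist',[.5146,.2153,.1576]))
print('cam',-np.array(calibration('wrist')['R']).T@np.ravel(calibration('wrist')['t']))
E
```

```text
t: 2.4
tool_pos: [0.5151, 0.214, 0.2316]
tool_rot: [0.434, 3.111, 0.001]
contact_force: [1.0, -0.0, 0.4]
opening: 0.0858
t: 3.5
tool_pos: [0.514, 0.2155, 0.2314]
tool_rot: [2.368, 2.064, 0.0]
contact_force: [0.2, -0.5, -0.5]
opening: 0.0854
3.5 p [0.514  0.2155 0.2314] r [2.368 2.064 0.   ] F [ 0.2 -0.5 -0.5] T [0.01 0.02 0.02] op 0.0854 q [ 0.26 -0.11  1.77  0.    1.48  0.4 ]
shift mm [-0.1  0.6  0.4] then turn deg [ 0.   -0.   -0.16] 
[('collar_mid', [([342.0, 332.0, 384.0, 385.0], 0.92), ([146.0, 149.0, 214.0, 200.0], 0.81)]), ('stand', [([257.0, 68.0, 391.0, 345.0], 0.86)])]
proj tip [324.97061288 340.16385568] collar top [324.86399707 248.58439764]
cam [0.52316771 0.28923019 0.37433145]
```

View pics/w1.png

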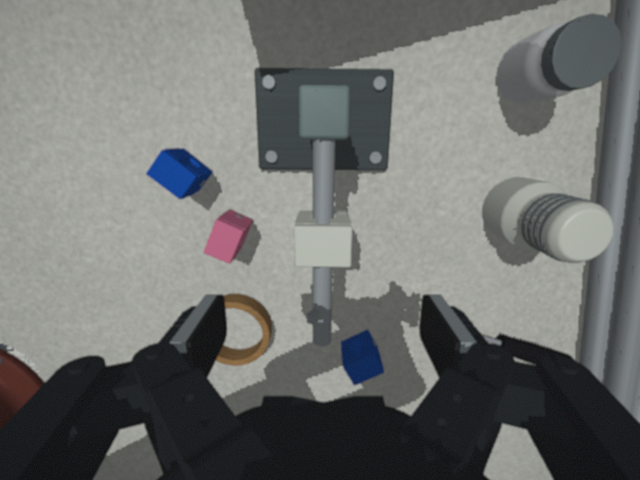

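The collar's top face is at (323,246), within 2 mm of the prediction. The bar tip is at (322,343) and the pin is a dark spot near (320,312). I'll descend and grip across the x faces.

```bash
python3 -m creep '[[1,0.0015,-0.0004,0.03,0,0,0],[1,0,0,0.03,0,0,0],[1,0,0,0.03,0,0,0],[1,0,0,0.0295,0,0,0],[0.4,0,0,0,0,0,0],[0.4,0,0,0,0,0,0],[0.2,0,0,0,0,0,0],[0.2,0,0,0,0,0,0],[0.2,0,0,0,0,0,0],[0.2,0,0,0,0,0,0],[0.2,0,0,0,0,0,0]]' 40
python3 - <<'E'
from h import *
st();save('wrist','w2.png')
E
```

```text
t: 4.75
tool_pos: [0.5143, 0.2176, 0.1144]
tool_rot: [2.368, 2.064, 0.002]
contact_force: [-4.3, -1.1, 4.6]
opening: 0.0393
4.75 p [0.5143 0.2176 0.1144] r [2.368e+00 2.064e+00 2.000e-03] F [-4.3 -1.1  4.6] T [-0.02  0.85 -0.05] op 0.0393 q [ 0.27 -0.    1.87  0.    1.27  0.4 ]
```

View pics/w2.png

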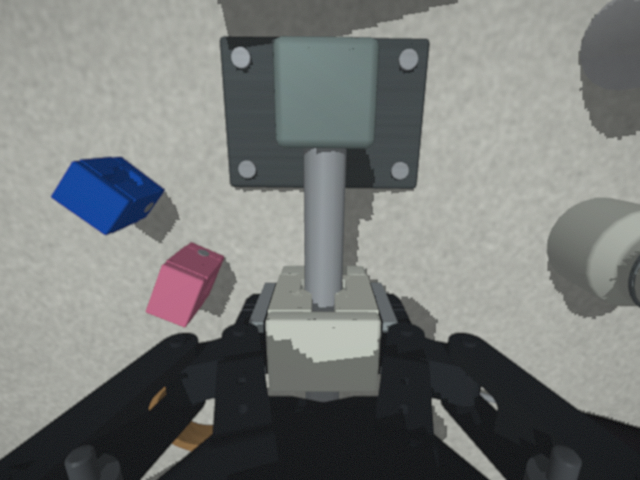

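```bash
python3 -m creep '[[0.2,0,-0.0005,-0.002,0,0,0],[0.2,0,-0.0003,-0.0015,0,0,0],[0.2,0,0,0,0,0,0],[0.2,0,0,0,0,0,0]]'; python3 -c "
from h import *
st()"
```

```text
t: 5.2
tool_pos: [0.5133, 0.2171, 0.1155]
tool_rot: [2.368, 2.064, 0.001]
contact_force: [0.6, -0.2, 0.3]
opening: 0.0398
5.2 p [0.5133 0.2171 0.1155] r [2.368e+00 2.064e+00 1.000e-03] F [ 0.6 -0.2  0.3] T [ 0.   -0.09  0.01] op 0.0398 q [ 0.27 -0.01  1.87 -0.    1.27  0.4 ]
```

```bash
python3 -m creep '[[0.2,0,0,-0.001,0,0,0],[0.2,0,0,0,0,0,0],[0.2,0,0,0,0,0,0]]';python3 -m creep '[[0.2,0,0,-0.001,0,0,0],[0.2,0,0,0,0,0,0],[0.2,0,0,0,0,0,0]]'; python3 -m creep '[[0.2,0,0,-0.001,0,0,0],[0.2,0,0,0,0,0,0],[0.2,0,0,0,0,0,0]]'; python3 -c "
from h import *
st()"
```

```text
t: 5.5
tool_pos: [0.513, 0.2171, 0.1161]
tool_rot: [-2.368, -2.064, 0.001]
contact_force: [-0.1, 0.4, -1.7]
opening: 0.0394
t: 5.8
tool_pos: [0.5131, 0.2172, 0.1173]
tool_rot: [2.368, 2.064, 0.0]
contact_force: [0.7, 0.1, -1.4]
opening: 0.0399
t: 6.1
tool_pos: [0.5131, 0.2172, 0.1184]
tool_rot: [2.368, 2.064, 0.0]
contact_force: [-0.6, 0.3, -1.6]
opening: 0.0399
6.1 p [0.5131 0.2172 0.1184] r [2.368 2.064 0.   ] F [-0.6  0.3 -1.6] T [-0.03  0.02 -0.03] op 0.0399 q [ 0.27 -0.01  1.87 -0.    1.28  0.4 ]
```

```bash
python3 -m creep '[[0.2,-0.01,0,0,0,0,0],[0.2,-0.01,0,0,0,0,0],[0.2,-0.01,0,0,0,0,0],[0.2,-0.006,0,0,0,0,0],[0.2,0,0,0,0,0,0],[0.2,0,0,0,0,0,0]]';python3 -m creep '[[0.2,0,0.0013,-0.0001,-6.3,0,0],[0.2,0,0.0013,-0.0001,-6.3,0,0],[0.2,0,0.0013,-0.0001,-6.3,0,0],[0.2,0,0,0,0,0,0],[0.2,0,0,0,0,0,0]]';python3 -c "
from h import *
o=st()
tip=np.array([.5012,.1241,.13]);T=R.from_rotvec(o['tool_rot']);
p=np.array(o['tool_pos'])+T.apply([0,0,-.0118]);d=p-tip;print('bore pos along',d@[.1336,.991,0],'lat',d@[.991,-.1336,0],'z',d[2])"
```

```text
t: 6.7
tool_pos: [0.5082, 0.1813, 0.1184]
tool_rot: [-2.369, -2.063, -0.001]
contact_force: [0.4, 0.2, -0.8]
opening: 0.0399
t: 7.2
tool_pos: [0.5113, 0.1812, 0.1181]
tool_rot: [2.168, 1.891, 0.314]
contact_force: [4.1, -0.7, -6.6]
opening: 0.0398
7.2 p [0.5113 0.1812 0.1181] r [2.168 1.891 0.314] F [ 4.1 -0.7 -6.6] T [ 0.1  -0.11 -0.03] op 0.0398 q [ 0.27 -0.23  2.1  -0.15  0.97  0.47]
bore pos along 0.057986542835918746 lat -0.0014750702643016782 z -0.000764852450429232
```

```bash
python3 -m creep '[[0.2,0,0.0006,0.0012,0,0,0],[0.2,0,0,0,0,0,0],[0.2,0,0,0,0,0,0]]';python3 -m creep '[[0.2,-0.005,0,0,0,0,0],[0.2,-0.002,0,0,0,0,0],[0.2,0,0,0,0,0,0]]';python3 -m creep '[[0.2,-0.002,0,0,0,0,0],[0.2,0,0,0,0,0,0]]';python3 -m creep '[[0.2,-0.002,0,0,0,0,0],[0.2,0,0,0,0,0,0]]'
```

```text
t: 7.5
tool_pos: [0.5131, 0.181, 0.1183]
tool_rot: [2.169, 1.89, 0.314]
contact_force: [0.4, -0.1, -1.4]
opening: 0.0392
t: 7.8
tool_pos: [0.5119, 0.1735, 0.1181]
tool_rot: [2.169, 1.889, 0.314]
contact_force: [0.4, -0.4, -2.0]
opening: 0.0394
t: 8.0
tool_pos: [0.5118, 0.1727, 0.1183]
tool_rot: [2.17, 1.89, 0.318]
contact_force: [0.9, 3.9, -2.2]
opening: 0.0395
t: 8.2
tool_pos: [0.5118, 0.1724, 0.1185]
tool_rot: [2.171, 1.89, 0.323]
contact_force: [2.3, 11.7, -3.3]
opening: 0.0395
```

```bash
python3 -m creep '[[0.2,0.004,0,0,0,0,0],[0.2,0,0.0014,-0.0001,-6.9,0,0],[0.2,0,0,0,0,0,0]]';python3 -m creep '[[0.2,-0.002,0,0,0,0,0],[0.2,-0.001,0,0,0,0,0],[0.2,0,0,0,0,0,0]]';python3 -m creep '[[0.2,-0.0015,0,0,0,0,0],[0.2,0,0,0,0,0,0]]'
```

```text
t: 8.5
tool_pos: [0.512, 0.1737, 0.1177]
tool_rot: [2.087, 1.823, 0.416]
contact_force: [-0.6, 0.4, -1.4]
opening: 0.0395
t: 8.8
tool_pos: [0.5126, 0.1704, 0.1184]
tool_rot: [2.092, 1.821, 0.414]
contact_force: [-2.7, 0.6, -2.2]
opening: 0.0391
t: 9.0
tool_pos: [0.5124, 0.1689, 0.1182]
tool_rot: [2.091, 1.821, 0.415]
contact_force: [-2.5, 0.5, -2.6]
opening: 0.04
```

The collar passes at about 0.45 rad. I'll turn slightly further to relieve the side force and keep pulling lightly.

```bash
python3 -m creep '[[0.2,-0.001,0.0002,0,-2,0,0],[0.2,-0.002,0,0,0,0,0],[0.2,0,0,0,0,0,0]]';python3 -m creep '[[0.2,-0.003,0,0,0,0,0],[0.2,-0.003,0,0,0,0,0],[0.2,0,0,0,0,0,0]]';python3 -c "
from h import *
st()"
```

```text
t: 9.3
tool_pos: [0.5125, 0.166, 0.119]
tool_rot: [2.067, 1.801, 0.445]
contact_force: [-0.8, -0.8, -2.7]
opening: 0.0397
t: 9.6
tool_pos: [0.5117, 0.1598, 0.1189]
tool_rot: [2.067, 1.8, 0.445]
contact_force: [-1.2, -0.2, -2.6]
opening: 0.0395
9.6 p [0.5117 0.1598 0.1189] r [2.067 1.8   0.445] F [-1.2 -0.2 -2.6] T [-0.02  0.53 -0.06] op 0.0395 q [ 0.26 -0.33  2.21 -0.25  0.83  0.52]
```

```bash
python3 -m creep '[[0.2,-0.005,0,0,0,0,0],[0.2,-0.005,0,0,0,0,0],[0.2,-0.005,0,0,0,0,0],[0.2,0,0,0,0,0,0]]';python3 -m creep '[[0.2,-0.006,0,0,0,0,0],[0.2,-0.006,0,0,0,0,0],[0.2,-0.006,0,0,0,0,0],[0.2,0,0,0,0,0,0]]';python3 -m creep '[[0.2,-0.008,0,0,0,0,0],[0.2,-0.008,0,0,0,0,0],[0.2,-0.008,0,0,0,0,0],[0.2,-0.008,0,0,0,0,0],[0.2,-0.008,0,0,0,0,0],[0.2,0,0,0,0,0,0]]';python3 -c "
from h import *
st()"
```

```text
t: 10.0
tool_pos: [0.5095, 0.1446, 0.1188]
tool_rot: [2.067, 1.8, 0.445]
contact_force: [-0.4, -0.4, -1.6]
opening: 0.0397
t: 10.4
tool_pos: [0.5071, 0.1268, 0.119]
tool_rot: [2.067, 1.8, 0.446]
contact_force: [-0.5, 0.2, -1.0]
opening: 0.0397
t: 11.0
tool_pos: [0.5014, 0.0869, 0.1187]
tool_rot: [2.068, 1.799, 0.445]
contact_force: [-0.5, -0.1, -2.0]
opening: 0.0394
11.0 p [0.5014 0.0869 0.1187] r [2.068 1.799 0.445] F [-0.5 -0.1 -2. ] T [ 0.1   0.38 -0.03] op 0.0394 q [ 0.08 -0.44  2.29 -0.14  0.82  0.29]
```

```bash
python3 -m creep '[[0.2,0,0,-0.02,7,0,0],[0.2,0,0,-0.02,7,0,0],[0.2,0,0,-0.02,7,0,0],[0.2,0,0,-0.02,6.8,0,0],[0.2,0,0,0,0,0,0]]'; python3 -c "
from h import *
st();go([.4535,-.315,.19],fr(-.039))
save('wrist','w3.png',(170,200,470,440),2)"
```

```text
t: 11.5
tool_pos: [0.4823, 0.0909, 0.1983]
tool_rot: [2.366, 2.06, 0.008]
contact_force: [0.1, 0.5, -1.5]
opening: 0.0395
11.5 p [0.4823 0.0909 0.1983] r [2.366 2.06  0.008] F [ 0.1  0.5 -1.5] T [-0.02 -0.03 -0.03] op 0.0395 q [ 0.03 -0.26  1.96 -0.    1.44  0.17]
shift mm [-406.    27.3    8. ] then turn deg [ 0.39 -0.05 -5.68]
```

View pics/w3.png

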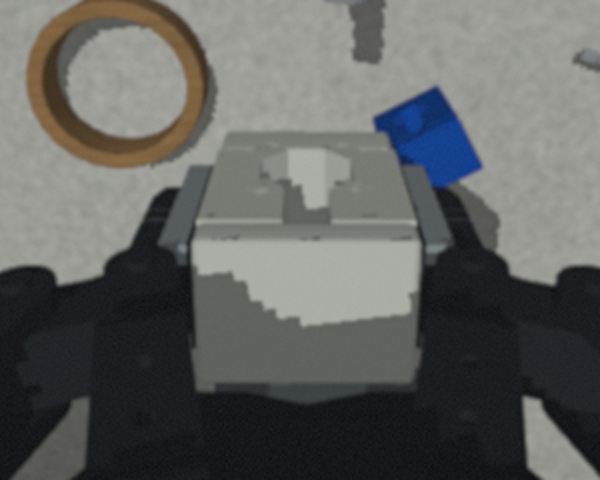

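The collar is held square, with its +y face top edge at about v=316 and bottom edge at about v=266. I'll check its height in the hand and move on to the bay.

```bash
python3 -c "
from h import *
o=ctrl.get_obs();T=R.from_rotvec(o['tool_rot'])
for n,l in [('top+y',[.015,0,-.0419]),('top-y',[-.015,0,-.0419]),('bot+y',[.015,0,.0101]),('top+yL',[.015,-.02,-.0419]),('top+yR',[.015,.02,-.0419])]: print(n,np.round(proj('wrist',np.array(o['tool_pos'])+T.apply(l)),1))"
python3 -m creep '[[0.2,-0.04,0.0027,0.0008,0,0,0],[0.2,-0.04,0.0027,0.0008,0,0,0],[0.2,-0.04,0.0027,0.0008,0,0,0],[0.2,-0.04,0.0027,0.0008,0,0,0],[0.2,-0.04,0.0027,0.0008,0,0,0],[0.2,-0.04,0.0027,0.0008,0,0,0],[0.2,-0.04,0.0027,0.0008,0,0,0],[0.2,-0.04,0.0027,0.0008,0,0,0],[0.2,-0.04,0.0027,0.0008,0,0,0],[0.2,-0.046,0.003,0.0008,0,0,0],[0.2,0,0,0,0.4,0,-5.7],[0.2,0,0,0,0,0,0]]'; python3 -c "
from h import *
st();go([.4535,-.315,.19],fr(-.039))
save('top','t2.png',(340,200,500,320),5)
save('wrist','w4.png')"
```

```text
top+y [325.5 316.1]
top-y [325.4 387.9]
bot+y [324.6 261.4]
top+yL [267.4 316.2]
top+yR [383.5 316. ]
t: 12.75
tool_pos: [0.4485, -0.3145, 0.1842]
tool_rot: [-2.26, -2.172, 0.008]
contact_force: [-0.6, -0.3, -1.0]
opening: 0.0398
12.75 p [ 0.4485 -0.3145  0.1842] r [-2.26  -2.172  0.008] F [-0.6 -0.3 -1. ] T [-0.04  0.   -0.02] op 0.0398 q [-0.75 -0.09  1.84 -0.    1.41 -0.71]
shift mm [-0.3  5.  -5.8] then turn deg [-0.48 -0.08 -0.02]
```

View pics/w4.png

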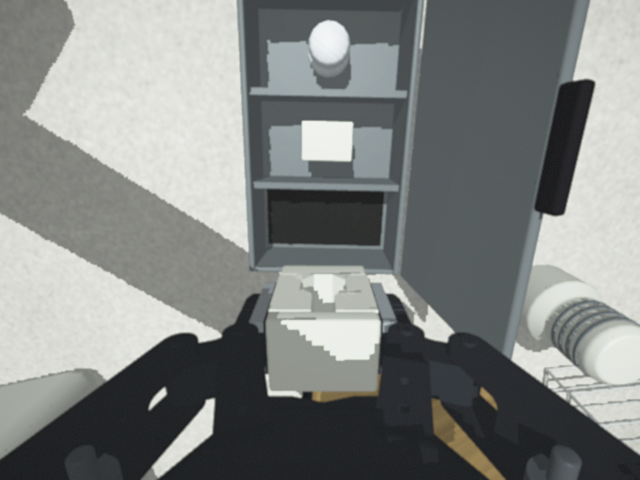

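```bash
python3 -c "
from h import *
def tri(a,b):
    P=[(lambda c:c['mtx']@np.c_[c['R'],np.ravel(c['t'])])(calibration(n)) for n in('top','side')]
    X=cv2.triangulatePoints(P[0],P[1],np.array(a,float),np.array(b,float)).ravel();X=X[:3]/X[3];print('tri',X.round(3),proj('top',X).round(1),proj('side',X).round(1))
tri((530,262),(393,405));tri((550,192),(528,370))
print('liner',[onz('wrist',p,.007).round(4) for p in[(270,190),(385,190),(383,245),(272,247)]])
print('divtop',[onz('wrist',p,.053).round(4) for p in[(254,183),(398,186)]])
print('outer rim -y',[onz('wrist',p,.062).round(4) for p in[(250,271),(397,273)]])
print('twin top',onz('wrist',(327,140),.059).round(4))
o=ctrl.get_obs();T=R.from_rotvec(o['tool_rot'])
"
```

```text
tri [ 0.466 -0.44   0.188] [525.7 273. ] [407.9 400.3]
tri [ 0.628 -0.491  0.193] [550.1 191.8] [527.7 370.1]
liner [array([ 0.3965, -0.2867,  0.007 ]), array([ 0.5082, -0.2912,  0.007 ]), array([ 0.5069, -0.3474,  0.007 ]), array([ 0.3935, -0.3452,  0.007 ])]
divtop [array([ 0.3917, -0.2736,  0.053 ]), array([ 0.5109, -0.2809,  0.053 ])]
outer rim -y [array([ 0.3825, -0.3482,  0.062 ]), array([ 0.5099, -0.3549,  0.062 ])]
twin top [ 0.4534 -0.2419  0.059 ]
```

View pics/t2.png

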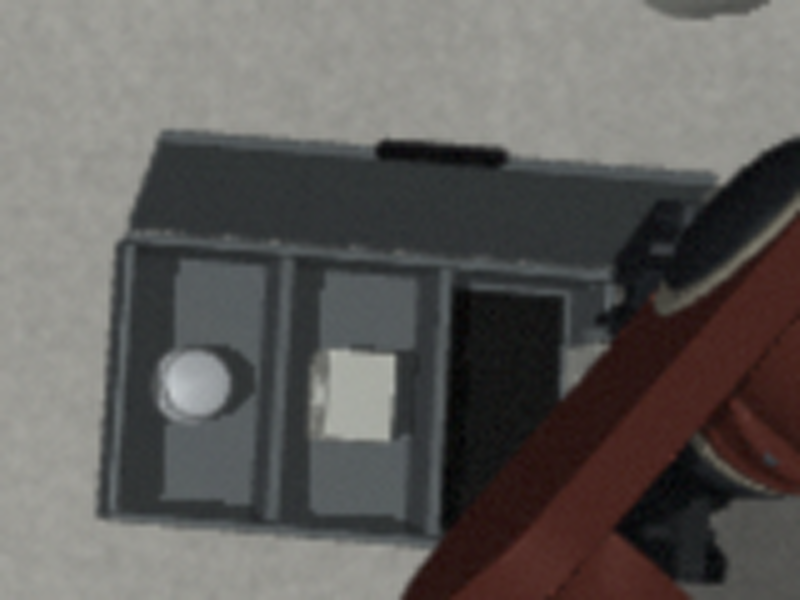

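The box is clear of the hand, since its edge is at y=-0.44. The bay centre agrees with the liner. Descending.

```bash
python3 -m creep '[[0.2,0,0.005,0,-0.5,0,0],[0.2,0,0,0.03,0,0,0],[0.2,0,0,0.03,0,0,0],[0.2,0,0,0.03,0,0,0],[0.2,0,0,0.03,0,0,0],[0.2,0,0,0.025,0,0,0],[0.2,0,0,0.01,0,0,0],[0.2,0,0,0.005,0,0,0],[0.2,0,0,0,0,0,0]]';python3 -m creep '[[0.2,0,0,0.002,0,0,0],[0.2,0,0,0.002,0,0,0],[0.2,0,0,0,0,0,0]]';python3 -c "
from h import *
st();go([.4535,-.315,.0171],fr(-.039))"
```

```text
t: 13.75
tool_pos: [0.4555, -0.3147, 0.0267]
tool_rot: [2.261, 2.178, 0.002]
contact_force: [0.4, -0.4, -1.6]
opening: 0.0398
t: 14.05
tool_pos: [0.4554, -0.3152, 0.0231]
tool_rot: [2.261, 2.177, 0.002]
contact_force: [-0.1, 0.6, -0.9]
opening: 0.0394
14.05 p [ 0.4554 -0.3152  0.0231] r [2.261e+00 2.177e+00 2.000e-03] F [-0.1  0.6 -0.9] T [-0.04  0.02  0.05] op 0.0394 q [-0.74  0.11  1.93  0.    1.1  -0.7 ]
shift mm [ 0.1 -1.9  6. ] then turn deg [0.16 0.03 0.07]
```

```bash
python3 -m creep '[[0.2,0,0,0.002,0,0,0],[0.2,0,0,0.002,0,0,0],[0.2,0,0,0,0,0,0]]';python3 -m creep '[[0.2,0,0,0.001,0,0,0],[0.2,0,0,0,0,0,0]]';python3 -m creep '[[0.2,0,0,0.001,0,0,0],[0.2,0,0,0,0,0,0]]'
```

```text
t: 14.35
tool_pos: [0.4548, -0.3146, 0.018]
tool_rot: [2.263, 2.179, 0.002]
contact_force: [-0.1, -0.2, -1.9]
opening: 0.0394
t: 14.55
tool_pos: [0.455, -0.3148, 0.0172]
tool_rot: [2.262, 2.179, 0.002]
contact_force: [-0.8, -0.6, -1.6]
opening: 0.0396
t: 14.75
tool_pos: [0.455, -0.3148, 0.0162]
tool_rot: [2.262, 2.179, 0.002]
contact_force: [0.7, 0.4, -1.9]
opening: 0.0393
```

```bash
python3 -m creep '[[0.2,0,0,0.001,0,0,0],[0.2,0,0,0,0,0,0]]';python3 -m creep '[[0.2,0,0,0.001,0,0,0],[0.2,0,0,0,0,0,0]]';python3 -m creep '[[0.2,0,0,0.001,0,0,0],[0.2,0,0,0,0,0,0]]'
```

```text
t: 14.95
tool_pos: [0.4551, -0.3149, 0.0161]
tool_rot: [2.262, 2.179, 0.002]
contact_force: [-2.4, 1.6, 4.8]
opening: 0.0392
t: 15.15
tool_pos: [0.4551, -0.3149, 0.016]
tool_rot: [-2.263, -2.179, -0.002]
contact_force: [-5.4, 4.2, 11.1]
opening: 0.0399
t: 15.35
tool_pos: [0.4551, -0.3149, 0.016]
tool_rot: [-2.262, -2.179, -0.002]
contact_force: [-8.8, 6.0, 17.2]
opening: 0.0395
```

On the liner. I'll relax the press, release and retreat.

```bash
python3 -m creep '[[0.2,0,0,-0.0025,0,0,0],[0.2,0,0,0,0,0,0],[0.55,0,0,0,0,0,0],[0.72,0,0,0,0,0,0],[0.72,0,0,0,0,0,0],[0.72,0,0,0,0,0,0]]';python3 -m creep '[[0.72,0,0,-0.01,0,0,0],[0.72,0,0,-0.02,0,0,0],[0.72,0,0,-0.03,0,0,0],[0.72,0,0,-0.04,0,0,0],[0.72,0,0,-0.04,0,0,0],[0.72,0,0,-0.04,0,0,0],[0.72,0,0,0,0,0,0]]'; python3 -c "
from h import *
st();save('wrist','w5.png')"
```

```text
t: 15.95
tool_pos: [0.4525, -0.314, 0.0146]
tool_rot: [-2.259, -2.176, 0.002]
contact_force: [-10.7, 1.8, 3.2]
opening: 0.0614
t: 16.65
tool_pos: [0.4583, -0.3177, 0.2047]
tool_rot: [2.251, 2.168, 0.004]
contact_force: [0.7, -0.8, 0.3]
opening: 0.0617
16.65 p [ 0.4583 -0.3177  0.2047] r [2.251 2.168 0.004] F [ 0.7 -0.8  0.3] T [-0.05  0.   -0.01] op 0.0617 q [-0.74 -0.1   1.81  0.    1.42 -0.7 ]
```

View pics/w5.png

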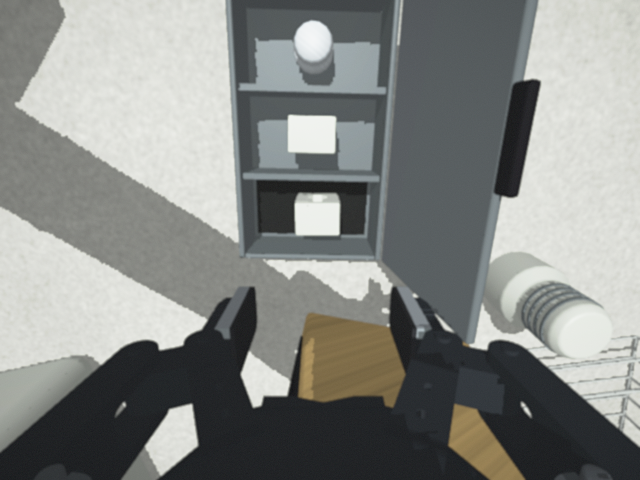

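Collar stands upright at (318,212) in the lined bay, with twin and finial untouched. Next I'll measure the lid edge and move behind it with shut fingers.

```bash
python3 -m creep '[[0.3,0,0,-0.045,0,0,0],[0,0,0,-0.045,0,0,0],[0,0.012,0.03,0,0,0,0],[0,0.012,0.03,0,0,0,0],[0,0.012,0.03,0,0,0,0],[0,0.012,0.03,0,0,0,0],[0,0.012,0.03,0,0,0,0],[0,0.012,0.03,0,0,0,0],[0,0,0.02,0,0,0,0],[0,0,0,0,0,0,0]]';python3 -c "
from h import *
st()
def tri(a,b):
    P=[(lambda c:c['mtx']@np.c_[c['R'],np.ravel(c['t'])])(calibration(n)) for n in('top','side')]
    X=cv2.triangulatePoints(P[0],P[1],np.array(a,float),np.array(b,float)).ravel();X=X[:3]/X[3];print('tri',X.round(3),proj('top',X).round(1),proj('side',X).round(1))
tri((372.4,226),(338,248));tri((483,235),(409,332));tri((428,229),(371,284))
for n in('lamp','lamp2'):
  print([onz('top',((e[0]+e[2])/2,(e[1]+e[3])/2),.08).round(3) for e in [d['extent'] for d in (get_image('top') is not None) and models.search_frame('top','lamp')]])
"
```

```text
t: 17.7
tool_pos: [0.6585, -0.2495, 0.2836]
tool_rot: [-2.26, -2.18, -0.002]
contact_force: [0.0, 0.0, 0.4]
opening: -0.0
17.7 p [ 0.6585 -0.2495  0.2836] r [-2.26e+00 -2.18e+00 -2.00e-03] F [0.  0.  0.4] T [-0.01  0.04 -0.01] op -0.0 q [-0.47  0.21  1.35  0.    1.58 -0.43]
tri [ 0.551 -0.14   0.189] [372.1 226.7] [338.8 247.8]
tri [ 0.536 -0.356  0.193] [482.5 236. ] [410.3 331.6]
tri [ 0.546 -0.248  0.195] [427.5 230.1] [372.3 283.7]
[array([0.718, 0.171, 0.08 ])]
[array([0.719, 0.168, 0.08 ]), array([ 0.702, -0.411,  0.08 ]), array([0.519, 0.237, 0.08 ])]
```

```bash
python3 -m creep '[[0,0,0,0.04,0,0,0],[0,0,0,0.04,0,0,0],[0,0,0,0.033,0,0,0],[0,0,-0.03,0,0,0,0],[0,0,-0.03,0,0,0,0],[0,0,-0.01,0,0,0,0],[0,0,0,0,0,0,0]]';python3 -m creep '[[0,0,-0.01,0,0,0,0],[0,0,0,0,0,0,0]]';python3 -m creep '[[0,0,-0.01,0,0,0,0],[0,0,0,0,0,0,0]]';python3 -m creep '[[0,0,-0.01,0,0,0,0],[0,0,0,0,0,0,0]]'
```

```text
t: 18.6
tool_pos: [0.5863, -0.2482, 0.1739]
tool_rot: [2.263, 2.176, 0.003]
contact_force: [-0.5, -0.3, 0.4]
opening: 0.0002
t: 18.8
tool_pos: [0.5773, -0.2476, 0.1738]
tool_rot: [2.262, 2.178, 0.003]
contact_force: [0.5, -0.5, 0.8]
opening: 0.0001
t: 19.0
tool_pos: [0.5669, -0.247, 0.173]
tool_rot: [2.262, 2.179, 0.002]
contact_force: [0.5, -0.3, -0.5]
opening: -0.0002
t: 19.2
tool_pos: [0.5568, -0.2467, 0.1732]
tool_rot: [2.262, 2.178, 0.002]
contact_force: [-0.6, 0.4, 0.2]
opening: 0.0001
```

```bash
python3 -m creep '[[0,0,-0.009,0.0025,0,0,0],[0,0,-0.009,0.0025,0,0,0],[0,0,0,0,0,0,0]]';python3 -m creep '[[0,0,-0.01,0.0013,0,0,0],[0,0,-0.01,0.0013,0,0,0],[0,0,-0.01,0.0014,0,0,0],[0,0,-0.01,0.0014,0,0,0],[0,0,0,0,0,0,0]]';python3 -m creep '[[0,0,-0.01,0.0045,0,0,0],[0,0,-0.01,0.0045,0,0,0],[0,0,-0.01,0.005,0,0,0],[0,0,0,0,0,0,0]]'
```

```text
t: 19.5
tool_pos: [0.5379, -0.2458, 0.1672]
tool_rot: [-2.263, -2.178, -0.001]
contact_force: [-0.2, -0.5, 0.1]
opening: -0.0
t: 20.0
tool_pos: [0.4977, -0.2443, 0.1619]
tool_rot: [-2.263, -2.178, -0.001]
contact_force: [0.1, 1.5, 0.3]
opening: -0.0002
t: 20.4
tool_pos: [0.4676, -0.2429, 0.147]
tool_rot: [-2.262, -2.177, -0.001]
contact_force: [-0.1, 0.8, 0.4]
opening: -0.0002
```

```bash
python3 -c "
from h import *
save('side','s2.png',(250,180,450,460),2)"
```

```text
(no output)
```

View pics/s2.png

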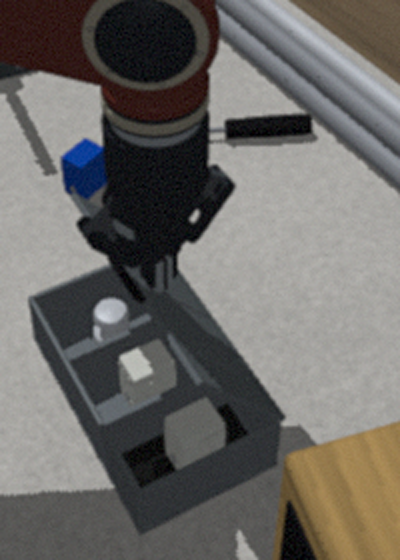

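The lid seems to be following the fingers: it is foreshortened over the hinge rim, with its edge from about (165,290) to (215,385) in the crop. I'll continue along the arc.

```bash
python3 -m creep '[[0,0,-0.008,0.007,0,0,0],[0,0,-0.008,0.007,0,0,0],[0,0,-0.008,0.0075,0,0,0],[0,0,0,0,0,0,0]]';python3 -m creep '[[0,0,-0.0065,0.0093,0,0,0],[0,0,-0.0065,0.0093,0,0,0],[0,0,-0.0065,0.0093,0,0,0],[0,0,0,0,0,0,0]]';python3 -m creep '[[0,0,-0.003,0.009,0,0,0],[0,0,-0.003,0.009,0,0,0],[0,0,-0.002,0.007,0,0,0],[0,0,0,0,0,0,0]]'
```

```text
t: 20.85
tool_pos: [0.4436, -0.2417, 0.1249]
tool_rot: [-2.262, -2.177, -0.001]
contact_force: [-0.7, 0.8, 0.3]
opening: 0.0002
t: 21.25
tool_pos: [0.4241, -0.2407, 0.0966]
tool_rot: [-2.261, -2.176, -0.001]
contact_force: [-0.6, 0.4, 0.3]
opening: 0.0
t: 21.65
tool_pos: [0.4171, -0.2407, 0.0724]
tool_rot: [-2.262, -2.178, -0.001]
contact_force: [-0.3, 0.6, 0.2]
opening: -0.0002
```

```bash
python3 -m creep '[[0,0,0,0.002,0,0,0],[0,0,0,0,0,0,0]]';python3 -m creep '[[0,0,0,0.002,0,0,0],[0,0,0,0,0,0,0]]';python3 -m creep '[[0,0,0,0.0015,0,0,0],[0,0,0,0,0,0,0]]'
```

```text
t: 21.85
tool_pos: [0.4182, -0.2414, 0.0719]
tool_rot: [2.262, 2.179, 0.002]
contact_force: [-0.5, 1.1, -0.3]
opening: -0.0
t: 22.05
tool_pos: [0.4183, -0.2415, 0.0701]
tool_rot: [2.262, 2.178, 0.002]
contact_force: [-1.3, -0.2, 0.1]
opening: -0.0001
t: 22.25
tool_pos: [0.4183, -0.2415, 0.0686]
tool_rot: [2.262, 2.178, 0.002]
contact_force: [-0.6, -0.1, -0.1]
opening: 0.0
```

```bash
python3 -m creep '[[0,0,0,0.0015,0,0,0],[0,0,0,0,0,0,0]]';python3 -c "
from h import *
im=np.vstack([cv2.resize(get_image('top')[190:340,330:510],None,fx=2,fy=2),cv2.resize(get_image('wrist')[:,:,:],(360,270))])[:,:,::-1]
s=cv2.resize(get_image('side')[180:460,250:450],(400,560))[:,:,::-1]
o=np.zeros((570,780,3),np.uint8);o[:im.shape[0],:360]=im;o[:560,370:770]=s
cv2.imwrite('pics/c2.png',o)"
```

```text
t: 22.45
tool_pos: [0.4184, -0.2415, 0.0684]
tool_rot: [2.262, 2.179, 0.002]
contact_force: [-4.2, 3.2, 9.5]
opening: 0.0002
```

View pics/c2.png

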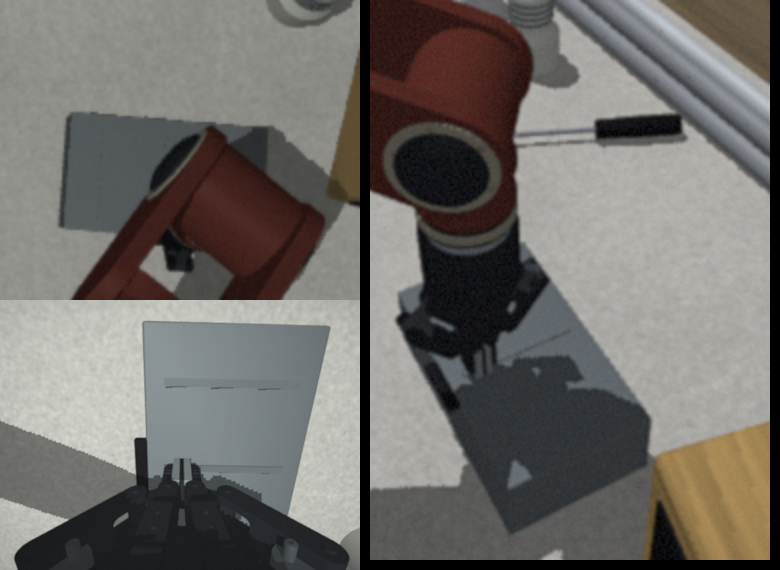

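The lid covers the case and the fingertip has firm contact at z=0.0684, which is the closed height. I'll press once briefly and retreat.

```bash
python3 -m creep '[[0,0,0,0.001,0,0,0],[0,0,0,0,0,0,0]]';python3 -m creep '[[0,0,0,-0.01,0,0,0],[0,0,0,-0.03,0,0,0],[0,0,0,-0.04,0,0,0],[0,0,0,-0.04,0,0,0],[0,0,0,-0.04,0,0,0],[0,0.03,-0.03,0,0,0,0],[0,0.03,-0.03,0,0,0,0],[0,0.03,-0.02,0,0,0,0],[0,0.03,0,0,0,0,0],[0,0.03,0,0,0,0,0],[0,0.03,0,0,0,0,0],[0,0.03,0,0,0,0,0],[0,0.03,0,0,0,0,0],[0,0,0,0,0,0,0]]';python3 -c "
from h import *
st()
im=cv2.resize(get_image('top')[130:330,140:500],None,fx=1.1,fy=1.1,interpolation=2)[:,:,::-1]
s=cv2.resize(get_image('side')[150:460,190:450],None,fx=1.5,fy=1.5,interpolation=2)[:,:,::-1]
o=np.zeros((480,800,3),np.uint8);o[:im.shape[0],:im.shape[1]]=im;o[:s.shape[0],400:400+s.shape[1]]=s
cv2.imwrite('pics/c3.png',o)"
```

```text
t: 22.8
tool_pos: [0.4184, -0.2415, 0.0684]
tool_rot: [-2.263, -2.179, -0.002]
contact_force: [-5.7, 4.0, 14.0]
opening: 0.0001
t: 24.2
tool_pos: [0.3469, 0.0039, 0.2261]
tool_rot: [2.256, 2.185, 0.004]
contact_force: [-0.5, -0.7, -0.5]
opening: 0.0
24.2 p [0.3469 0.0039 0.2261] r [2.256 2.185 0.004] F [-0.5 -0.7 -0.5] T [-0.02 -0.01  0.04] op 0.0 q [-0.21 -0.71  2.21  0.    1.63 -0.17]
```

View pics/c3.png

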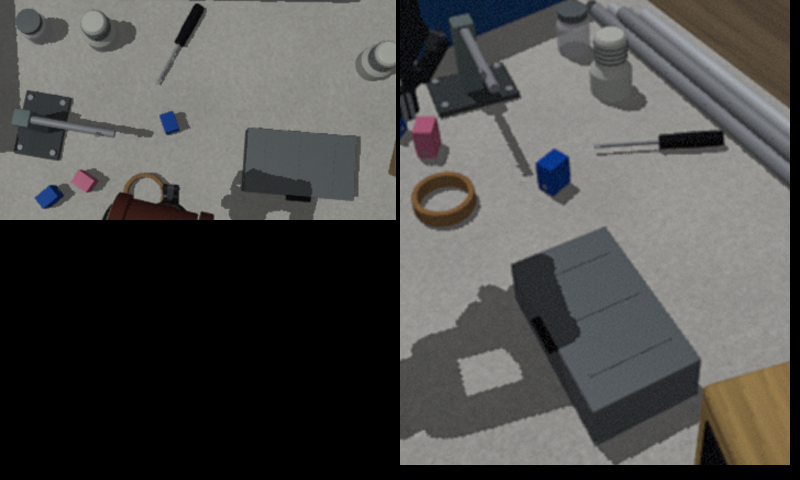

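The lid lies flush with no visible gap, the bar is bare, the other parts are in place and the robot is clear.

```bash
python3 -c "
from station import finish_job
print(finish_job())"
```

```text
the job is handed in; nothing more can be done
None
```

The collar is off the bar and standing upright in the lined bay, the lid is closed, and the job is handed in at about 24 s of the 72 s allowed.

- **Collar off the bar:** At about 0.33 rad the pin stopped the collar, and the pull peaked at about 12 N. At 0.45 to 0.49 rad it slid off with under 1 N of resistance along the bar.
- **Placing:** It touched the liner about 1 mm lower than I had worked out, and I pressed to about 17 N before easing off and letting go. The wrist picture after release showed it upright, with the twin and the finial undisturbed. While the fingers opened there was a brief side force of about 11 N, which I did not trace.
- **Lid:** The force readings while I swung it were too small to confirm contact, so I checked by picture. At the end the lid took 14 N on its outer face at 68.4 mm, which is the closed height. The last pictures show it flush after the hand left, with the bar bare and the tools and parts in view where they were.

Once the lid was shut I could not see the collar again.

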